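# Hold a charcoal block square in the sprung corner of a jig

## Task

Lift the charcoal soldering block onto the plate of the squaring jig, flat and square with it, and press it into the corner so that it pushes back both sprung steel stop bars at the same time, each to about the middle of its 8 mm travel. Charcoal crumbles: set it down and press it gently, never hard against a stop. Finish while still gripping the block and holding it pressed against both stops, and leave the white magnesia block alone.

Things in the scene. Friction and masses are not known exactly. Their poses are not given: they have to be found in the camera images.
- charcoal_center (a point): Centre of the charcoal soldering block: dark brown, brittle, loose, shorter and taller than the white one; 34 (its x) x 46 (its y) x 35 mm high, 50 g. Its z axis points up; this point lies 17.5 mm above its underside. It may go into the jig either way round (long or short side to either stop). Hold it by its upper half: the stops are 10 mm high.
- jig: Squaring jig, fixed: aluminium plate 130 x 130 x 8 mm, dark steel rails along its +x and +y edges (inner faces at +49 mm), a sprung steel stop bar before each; the corner for the block points to +x +y. Origin: centre of the plate's underside, on the bench; x, y along its edges, z up. Rails and bars end 18 mm above the bench (10 mm above the plate): fingers on the upper half of the block pass over.
- far_stop (a joint): How far the far stop bar is pushed back, along the jig's +x: 0 m out, 0.008 m at its rigid end. At 0 its face lies at the jig's x = +30 mm and spans y = -15 to +25 mm; it is 8 mm thick and 10 mm high. Its spring needs 0.8 N to start and 0.8 N more per mm.
- left_stop (a joint): The same for the left stop bar, pushed back along the jig's +y: 0 m out, 0.008 m at its rigid end. At 0 its face lies at the jig's y = +30 mm and spans x = -15 to +25 mm. Same size and spring.
- magnesia_center (a point): Centre of the magnesia soldering block, a bystander: white, loose, longer and flatter than the charcoal, 40 x 66 x 27 mm; z axis up. Leave it alone.

How it is judged:
At the end, for the whole second after the job is handed in: For the last second the fingers hold the charcoal block at rest; it presses both stop bars with 0.8 N or more each and has pushed each back 2 mm or more; it is flat on the plate (height within 4 mm, tilt under 4.5 degrees) and square with the jig within 4 degrees (value of joint each of far_stop, left_stop above 0.002 m and contact force between charcoal and far_stop above 0.8 N and contact force between charcoal and left_stop above 0.8 N and contact force between the fingers and charcoal above 1 N and z of charcoal_center in the frame of jig between 0.0225 and 0.0295 m and angle between charcoal_center's own z axis and vertical below 0.08 rad and (angle between the x axis of charcoal_center and the x axis of jig, either way round below 0.07 rad or angle between the x axis of charcoal_center and the y axis of jig, either way round below 0.07 rad) and linear speed of charcoal below 0.01 m/s); the arm keeps its last pose, push and grip.
It fails at once if the charcoal block is pressed against the far stop with more than 20 N (contact force between charcoal and far_stop above 20 N).
It fails at once if the charcoal block is pressed against the left stop with more than 20 N (contact force between charcoal and left_stop above 20 N).
It fails at once if the charcoal block is pushed onto the jig with more than 40 N in all (contact force between charcoal and jig above 40 N).
It fails at once if the magnesia block is moved by more than 20 mm (distance of magnesia_center from where it was at the start of the episode above 0.02 m).
It also fails if it takes over 43 s, if anything falls off the work surface, if the arm or the gripper's body presses on something with over 40 N, if the wrist force passes 120 N, or if a joint passes its speed limit or range.

## Robot

A 7-joint arm with a two-finger parallel gripper is mounted at the origin on a cart in front of the work surface, level with it; the furniture and walls round the work are solid. World frame = base frame: x ahead of the robot, y to its left, z up, the work surface at z = 0. Lengths are in m, angles in rad, forces in N, time in s.
With the tool pointing down it reaches from about 0.4 to 0.875 m from the base axis. Payload 19.3 kg.
Tool frame: the origin (TCP) lies midway between the tips of the shut fingers; the grasp point (between the pads) lies 19 mm behind it; z points along the fingers, y is the direction in which the jaws open and shut (so a half turn about z gives the same grasp; the last joint's range is limited). The gripper opens to 85 mm and grips with 20 to 120 N. Pads are 22 mm wide; open, the fingers measure 114 mm over their backs; the gripper's body (76 mm by 85 mm) begins 54 mm behind the grasp point. The pads swing forward as they close: fully open they stand 13 mm farther back than shut.
Start: joints at [1.07, 0.521, -0.036, 1.599, 0.021, 1.021, -0.113], TCP at [0.261, -0.568, 0.231] pointing down, gripper open.
Joint ranges: [-2.91, 2.91], [-0.3, 2.13], [-1.5, 1.42], [0.17, 2.43], [-1.26, 4.41], [0.16, 1.93], [-2.52, 2.52]. Speed limits (rad/s): [1.89, 1.89, 2.39, 2.39, 3.01, 3.01, 3.01].

## Interface

Orientations are given as [roll, pitch, yaw] about the fixed x, y, z axes, in that order (R = Rz(yaw) Ry(pitch) Rx(roll)).
In Python, from workcell import telemetry, cams, workorder gives the robot as it stands. The module is installed in compiled form; this text tells all that it offers.
- The arm moves only by the tool apply_moves, never from a script. Its argument "steps" is a list of rows, each a list of 4 numbers: the shift along the tool's x, y, z in cm, then the turn about the tool's z in rad. A call has exactly 10 rows; each row is the pose to reach, as a shift and turn from the pose commanded when the call began, along the tool's axes at that moment; what a row does not reach only later rows make up. A row lasts 1/12 s, in which the tool goes at most 41.7 mm and 7.16 degrees, less where a joint would pass 70% of its speed; a pose out of reach is approached as far as the arm can. A call with a gripper value outside its range is refused whole. "claw" is the closure, from 0 (fully open) to 1 (shut), set as the call begins (left out, the last holds). The fingers move at their own pace and stop on an object; "force" is the grip in N (left out, the last holds). Time passes only in rows, so rows that repeat a pose let the fingers close, or fill a call up. It gives the time, the measured TCP pose, the force and the opening at its end, in the units of the state.
- telemetry.observe(): the state, without advancing time (a new reading comes with each control period).
- cams.grab_frame(name): name is "scene" or "top" or "wrist"; returns a dict with "color" (420x560x3 uint8, red, green, blue), "mtx" (3x3 intrinsics, pixels), "k1" (the pictures are not rectified: a ray, as slopes to the right and down, at radius r is drawn at 1 + k1 r^2 times it, then the intrinsics apply), "eye" and "orientation" of the camera in the world; the wrist camera has in their place "T_tool_cam" (4x4, takes a point from camera to tool coordinates, whose origin is the TCP and whose axes are the flange's). Camera axes: x right, y down, z forward; pixel columns grow to the right and rows downward; lengths in m; the calibration is good to about 2 mm. A picture is of the moment at which its call begins: read the wrist's pose just before it. There is no depth.
- workorder.job_done(): hands the job in, once; it reports no verdict.
Trained networks look in the newest picture that a camera, given by its name, has taken for a name from the list of things; names that differ only in an ending like _2 or _b are one class to them, and where a whole thing is asked for, a point or a joint stands for the part that bears it (a point fixed in the world has none). Each returns a list of dicts, best first, with "score" (0 to 1); they miss things now and then, are a little off and sometimes report something else, mostly with a low value. They report only what shows in the picture. A call takes as long as a camera call.
- cams.find_in(camera, name): "box" ([left, top, width, height] in pixels, round what is visible of it).
- cams.pinpoint(camera, name): "uv" ([column, row] in pixels: a listed point, or the origin of a listed thing).
The state is a dict: "clock": time; "qpos": joint angles; "qd": joint speeds; "joint_efforts": joint torques, N m; "position": TCP position; "tool_rot": TCP orientation; "force": force on the tool from outside, world axes, zero at the start; "moment": the same for the moment, N m; "grip_width": finger opening in m.
Only numpy, scipy, OpenCV 4.12 (cv2) and the standard library are available. Lean on these libraries where they do the work, as an engineer would, in place of code of your own. Each camera call takes 0.05 s, during which the arm holds its last target. There are 200 camera calls.

## Working session

There is one attempt and no reset: what is moved stays moved. The work goes in short steps, Python scripts to look and compute and a tool call to move; the robot and the scene stay as the last step left them, time stands still between calls to the robot, and variables do not carry over. Pictures are saved under pics/ and viewed, about 8 in all and at most 12, crops included, and the job is handed in when it is done.

Besides the shell and the picture viewer there is one more tool, called after "Call:" as a command line: name --pt "numbers of a row" for each row, then --argument value for the rest. apply_moves: Moves the arm, as the interface text tells. Its arguments: {"type":"object","properties":{"steps":{"type":"array"},"claw":{"type":"number"},"force":{"type":"number"}},"required":["steps"]}

```bash
mkdir -p pics
cat > h.py <<'E'
import numpy as np, cv2
from scipy.spatial.transform import Rotation as R
from workcell import telemetry, cams, workorder
def rotm(o):
    o=np.array(o,float)
    if o.shape==(3,3): return o
    return R.from_euler('xyz',o).as_matrix() if o.size==3 else R.from_quat(o).as_matrix()
def grab(n):
    s=telemetry.observe(); f=cams.grab_frame(n)
    if 'eye' in f: f['Rw']=rotm(f['orientation']); f['e']=np.array(f['eye'])
    else:
        T=np.array(f['T_tool_cam']); Rt=rotm(s['tool_rot'])
        f['Rw']=Rt@T[:3,:3]; f['e']=np.array(s['position'])+Rt@T[:3,3]
    return f
def ray(f,uv):
    K=np.array(f['mtx']); p=np.array([(uv[0]-K[0,2])/K[0,0],(uv[1]-K[1,2])/K[1,1]]); q=p.copy()
    for _ in range(20): q=p/(1+f['k1']*(q@q))
    return f['Rw']@np.array([q[0],q[1],1])
def onz(f,uv,z):
    d=ray(f,uv); return f['e']+d*(z-f['e'][2])/d[2]
def proj(f,P):
    c=f['Rw'].T@(np.array(P)-f['e']); q=c[:2]/c[2]; q=q*(1+f['k1']*(q@q)); K=np.array(f['mtx'])
    return K[:2,:2]@q+K[:2,2]
def save(f,n): cv2.imwrite('pics/'+n,f['color'][:,:,::-1])
E
python3 - <<'E'
from h import *
s=telemetry.observe(); print(s)
ims=[]
for n in ['top','scene']:
    f=grab(n); print(n,f['eye'],f['orientation'],f['mtx'],f['k1']); save(f,n+'0.png')
    for t,z in [('charcoal_center',.0175),('jig',0),('magnesia_center',.0135)]:
        r=cams.pinpoint(n,t)[:2]; print(t,[(np.round(x['uv'],1),round(x['score'],2),onz(f,x['uv'],z).round(4)) for x in r])
        print([ (np.round(x['box']),round(x['score'],2)) for x in cams.find_in(n,t)[:2]])
E
```

```text
{'clock': 0.0, 'qpos': array([ 1.06976402,  0.52203327, -0.03629376,  1.60001955,  0.02117585,
        1.02109443, -0.11281214]), 'qd': array([-4.03402981e-04, -4.86205641e-05, -1.69462829e-04, -1.85899131e-04,
       -1.02325327e-03,  3.20473109e-04, -4.21471464e-04]), 'joint_efforts': array([ 4.39223240e-04, -9.27110767e+01,  1.98014483e+00, -3.69933271e+01,
        1.78027729e-02,  8.19726993e-03, -2.02634965e-05]), 'position': array([ 0.2608259 , -0.56759245,  0.23070997]), 'tool_rot': array([-3.14042493e+00,  8.02057221e-05,  4.30768656e-01]), 'force': array([ 1.11231479,  0.14291636, -0.16427536]), 'moment': array([0.02163551, 0.00483726, 0.04373243]), 'grip_width': 0.08523825854371453}
top [0.40119771 0.20763622 0.96051582] [-3.02195477  0.00878579 -1.55482772] [[500.22667686   0.         274.8543165 ]
 [  0.         500.22667686 208.91492173]
 [  0.           0.           1.        ]] -0.13088036503220457
charcoal_center []
[(array([358., 162.,  31.,  24.]), 0.87)]
jig [(array([244.3, 249.7]), 0.65, array([0.4368, 0.2753, 0.    ]))]
[(array([197., 203.,  94.,  86.]), 0.9)]
magnesia_center [(array([336. , 240.5]), 0.83, array([0.4563, 0.1009, 0.0135]))]
[(array([321., 220.,  37.,  37.]), 0.55)]
scene [ 0.17734388 -0.3235906   0.60088074] [-2.30944552e+00 -5.36349878e-04 -5.64396724e-01] [[412.73649493   0.         280.47515254]
 [  0.         412.73649493 214.63023227]
 [  0.           0.           1.        ]] -0.04388515724034206
charcoal_center [(array([363.1, 255.3]), 0.78, array([0.5915, 0.0368, 0.0175]))]
[(array([351., 245.,  24.,  24.]), 0.85)]
jig [(array([235.2, 218.3]), 0.81, array([0.4424, 0.2757, 0.    ]))]
[(array([205., 193.,  64.,  49.]), 0.94)]
magnesia_center [(array([286.7, 265. ]), 0.75, array([0.4578, 0.0971, 0.0135]))]
[]
```

View pics/top0.png

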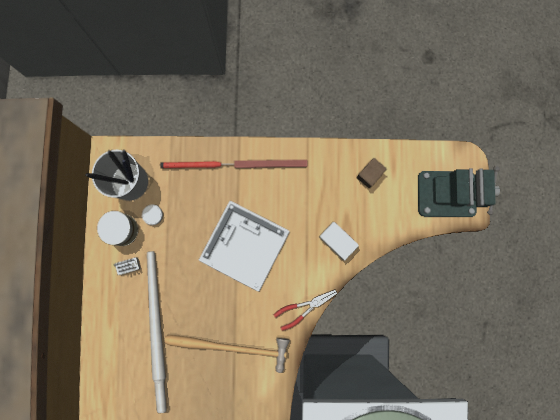

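View pics/scene0.png

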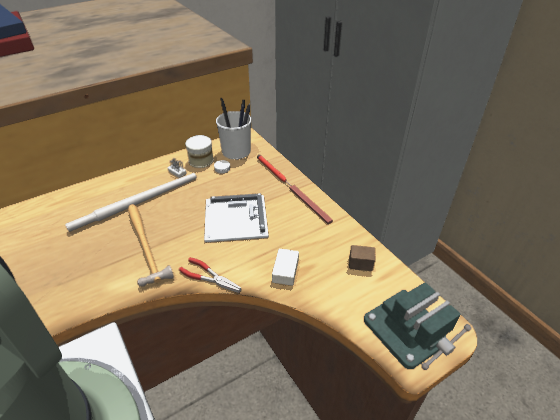

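Both pictures agree. The jig centre is near (0.44, 0.275), with its corner at the upper left of the top view (230,203). The charcoal is at top (372,174), about (0.59, 0.04), and the magnesia at (339,241). Next I get a coarse charcoal yaw, then approach.

Run:
```python
from h import *
f=grab('top'); c=f['color']
a=cv2.resize(c[150:195,345:400],None,fx=7,fy=7,interpolation=cv2.INTER_CUBIC)
b=cv2.resize(c[195:297,192:297],None,fx=3.8,fy=3.8,interpolation=cv2.INTER_CUBIC)
H=400;o=np.zeros((H,a.shape[1]+b.shape[1]+4,3),np.uint8);o[:a.shape[0],:a.shape[1]]=a;o[:b.shape[0],a.shape[1]+4:]=b[:H]
cv2.imwrite('pics/crop.png',o[:,:,::-1]); print(a.shape,b.shape)
s=telemetry.observe();Rt=rotm(s['tool_rot'])
f=grab('wrist');print(f['T_tool_cam'],f['mtx'],f['k1'])
print((Rt.T@(np.array([.555,.035,.2307])-s['position'])*100).round(2))
```

```text
(315, 385, 3) (388, 399, 3)
[[ 1.07008149e-04 -9.62976005e-01 -2.69587097e-01  6.93675493e-02]
 [ 9.99999653e-01 -1.19621888e-04  8.24227578e-04 -3.84478290e-04]
 [-8.25959898e-04 -2.69587092e-01  9.62975658e-01 -1.43147697e-01]
 [ 0.00000000e+00  0.00000000e+00  0.00000000e+00  1.00000000e+00]] [[365.30370932   0.         280.25432568]
 [  0.         365.30370932 213.85323889]
 [  0.           0.           1.        ]] -0.07503350124650786
[ 51.89 -42.5    0.06]
```

View pics/crop.png

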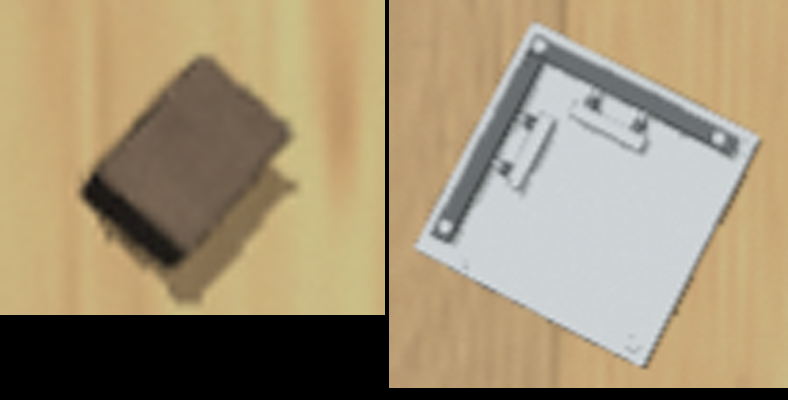

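The crop shows the charcoal's top face corners at crop (207,55), (293,132), (183,250), (95,172), so its long side lies at about -44°. The jig corners are at (538,25), (760,138), (645,365), (415,247), giving a jig yaw of about -27°. I'll approach with the jaws along the long side (yaw ≈ 0.82).

Call:
apply_moves --pt "1 -0.75 0 -0.01" --pt "3 -2.25 0 -0.03" --pt "6 -4.5 0 -0.06" --pt "9 -6.7 0 -0.09" --pt "12 -9 0 -0.12" --pt "15 -11.2 0 -0.15" --pt "18 -13.4 0 -0.18" --pt "21 -15.7 0 -0.21" --pt "24 -17.9 0 -0.24" --pt "27 -20.2 0 -0.27" --claw 0

```text
clock: 1.63
position: [0.4225, -0.2694, 0.2315]
tool_rot: [3.141, -0.0, 0.703]
force: [1.6, -1.1, 0.7]
grip_width: 0.0854
```

Run:
```python
from h import *
f=grab('top')
C=[(207,55),(293,132),(183,250),(95,172)];J=[(538,25),(760,138),(645,365),(415,247)]
P=np.array([onz(f,(x/7+345-.43,y/7+150-.43),.035) for x,y in C]);print(P.round(4),P.mean(0).round(4))
P=np.array([onz(f,((x-389)/3.8+192-.4,y/3.8+195-.4),.008) for x,y in J]);print(P.round(4),P.mean(0).round(4))
for a,b in [(0,1),(1,2),(2,3),(3,0)]: d=P[b]-P[a];print(np.hypot(*d[:2]),np.degrees(np.arctan2(d[1],d[0])))
s=telemetry.observe();Rt=rotm(s['tool_rot']);print(s['clock'],s['position'],s['tool_rot'])
print((Rt.T@(np.array([.59,.037,.2307])-s['position'])*100).round(2))
```

```text
[[0.6134 0.0308 0.035 ]
 [0.5926 0.0076 0.035 ]
 [0.5598 0.038  0.035 ]
 [0.5807 0.0616 0.035 ]] [0.5866 0.0345 0.035 ]
[[0.5293 0.3029 0.008 ]
 [0.4737 0.1897 0.008 ]
 [0.3597 0.2453 0.008 ]
 [0.4161 0.3619 0.008 ]] [0.4447 0.275  0.008 ]
0.12605076135055676 -116.17355779853781
0.12685874553426563 153.99625775031595
0.12949186839433346 64.16289673479524
0.1276553410442334 -27.54841038506028
1.6833 [ 0.4262553  -0.26270718  0.23163662] [-3.14117268e+00 -3.07231604e-03  7.12259519e-01]
[ 31.98 -11.98   0.2 ]
```

Call:
apply_moves --pt "3.6 -1.4 0 -0.02" --pt "7.2 -2.8 0 -0.04" --pt "10.8 -4.3 0 -0.06" --pt "14.4 -5.7 0 -0.08" --pt "18 -7.1 0 -0.1" --pt "21.6 -8.5 0 -0.12" --pt "25.2 -10 0 -0.12" --pt "28.6 -11.3 1 -0.12" --pt "31 -12.3 3 -0.12" --pt "32.3 -12.8 5 -0.12"

```text
clock: 2.52
position: [0.5873, 0.039, 0.1811]
tool_rot: [3.141, -0.003, 0.825]
force: [-0.0, 0.4, -1.4]
grip_width: 0.0855
```

Run:
```python
from h import *
f=grab('top')
f=grab('wrist');f=grab('wrist');save(f,'w1.png')
s=telemetry.observe();print(s['clock'],s['position'],s['tool_rot'])
for t,z in [('charcoal_center',.0175),('jig',0)]:
    print([(np.round(x['uv'],1),round(x['score'],2),onz(f,x['uv'],z).round(4)) for x in cams.pinpoint('wrist',t)[:2]])
```

```text
2.6667 [0.58543547 0.03581637 0.18007363] [-3.13962276e+00  1.68673989e-03  8.23311462e-01]
[(array([288. , 195.6]), 0.76, array([0.5899, 0.0335, 0.0175]))]
[]
```

View pics/w1.png

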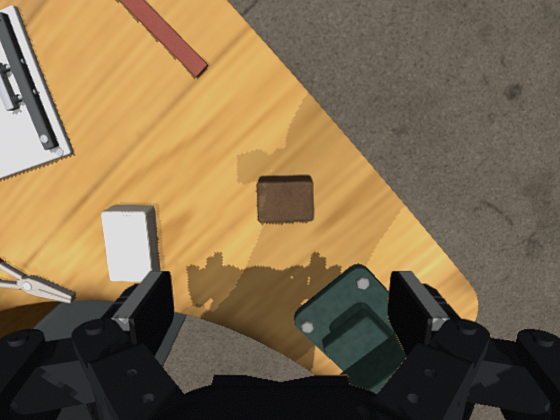

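The charcoal's top face corners are at (257,183), (313,182), (314,220), (259,223), nearly aligned with the tool. The fingers are open on either side below it.

Run:
```python
from h import *
s=telemetry.observe();f=grab('wrist');c=f['color']
g=cv2.cvtColor(c,cv2.COLOR_RGB2HSV)[165:235,240:330]
m=((c[165:235,240:330].astype(int).max(2)<125)&(c[165:235,240:330].astype(int).max(2)>55)).astype(np.uint8)
m=cv2.morphologyEx(m,cv2.MORPH_OPEN,np.ones((3,3)))
n,l,st,ce=cv2.connectedComponentsWithStats(m);k=1+st[1:,4].argmax();print(st[k])
r=cv2.minAreaRect(np.argwhere(l==k)[:,::-1].astype(np.float32));B=cv2.boxPoints(r)+[240,165];print(B)
for Q in (B,[(257,183),(313,182),(314,220),(259,223)]):
    P=np.array([onz(f,q,.035) for q in Q]);print(P.mean(0))
    for i in range(4): d=P[(i+1)%4]-P[i];print(round(np.hypot(*d[:2]),4),round(np.degrees(np.arctan2(d[1],d[0])),1))
    Rt=rotm(s['tool_rot']);print('shift cm',(Rt.T@(P.mean(0)-s['position'])*100).round(2))
```

```text
[  12   12   57   44 2217]
[[251.52891636 178.04086494]
 [307.2359314  176.49344826]
 [308.42020416 219.12722015]
 [252.71318817 220.67463684]]
[0.58673839 0.03430712 0.035     ]
0.0447 -41.4
0.0357 -130.3
0.0462 138.6
0.0358 47.4
shift cm [ 0.08  0.   14.69]
[0.58826622 0.02901795 0.035     ]
0.0451 -42.0
0.032 -130.1
0.0457 140.2
0.0337 48.9
shift cm [-0.2   0.48 14.69]
```

Call:
apply_moves --pt "0 0 1 -0.01" --pt "0 0 3 -0.02" --pt "0 0 5.5 -0.02" --pt "0 0 8 -0.02" --pt "0 0 10.5 -0.02" --pt "0 0 12.7 -0.02" --pt "0 0 14.5 -0.02" --pt "0 0 15.8 -0.02" --pt "0 0 16.4 -0.02" --pt "0 0 16.6 -0.02"

```text
clock: 3.65
position: [0.586, 0.0342, 0.0147]
tool_rot: [-3.141, 0.001, 0.841]
force: [0.9, 0.5, -0.2]
grip_width: 0.0854
```

Call:
apply_moves --pt "0 0 0 0" --pt "0 0 0 0" --pt "0 0 0 0" --pt "0 0 0 0" --pt "0 0 0 0" --pt "0 0 0 0" --pt "0 0 0 0" --pt "0 0 0 0" --pt "0 0 0 0" --pt "0 0 0 0" --claw 0.7 --force 40

```text
clock: 4.48
position: [0.5869, 0.0345, 0.0164]
tool_rot: [3.14, -0.001, 0.841]
force: [-1.4, 0.3, 7.3]
grip_width: 0.0463
```

Gripped at 46.3 mm, which matches the long side. Next I lift and travel to the jig.

Call:
apply_moves --pt "0 0 -0.5 0" --pt "0 0 -1.5 0" --pt "0 0 -3 0" --pt "0 0 -5 0" --pt "0 0 -7 0" --pt "0.3 -1 -8.5 -0.02" --pt "1 -3 -9 -0.05" --pt "2 -6 -9 -0.08" --pt "3 -9 -9 -0.11" --pt "4 -12 -9 -0.14"

```text
clock: 5.32
position: [0.523, 0.1452, 0.1066]
tool_rot: [3.141, -0.001, 0.981]
force: [1.3, 0.5, 0.2]
grip_width: 0.046
```

Run:
```python
from h import *
s=telemetry.observe();Rt=rotm(s['tool_rot']);print(s['clock'],s['position'],s['tool_rot'],s['force'],s['grip_width'])
print((Rt.T@(np.array([.4474,.2804,.105])-s['position'])*100).round(2))
```

```text
5.3167 [0.52303229 0.14521563 0.106595  ] [ 3.14066334e+00 -9.56522973e-04  9.81455248e-01] [1.29192104 0.49478947 0.20303766] 0.04599338583345695
[  7.03 -13.8    0.15]
```

Call:
apply_moves --pt "1.3 -2.5 0 -0.03" --pt "2.6 -5 0 -0.06" --pt "3.8 -7.5 0 -0.09" --pt "5 -9.8 0 -0.12" --pt "6 -11.8 0 -0.13" --pt "6.7 -13.2 0 -0.13" --pt "7 -13.8 0 -0.13" --pt "7 -13.8 0 -0.13" --pt "7 -13.8 0 -0.13" --pt "7 -13.8 0 -0.13"

```text
clock: 6.15
position: [0.4486, 0.2781, 0.1055]
tool_rot: [3.141, 0.0, 1.109]
force: [-0.2, -0.5, 0.2]
grip_width: 0.0461
```

Run:
```python
from h import *
s=telemetry.observe();f=grab('wrist');save(f,'w2.png');print(s['clock'],s['position'],s['tool_rot'],s['force'],s['grip_width'])
r=cams.pinpoint('wrist','jig');print([(x['uv'],x['score'],onz(f,x['uv'],0)) for x in r[:2]])
r=cams.pinpoint('wrist','charcoal_center');print([(x['uv'],x['score'],onz(f,x['uv'],.108)) for x in r[:2]])
g=grab('top');r=cams.pinpoint('top','charcoal_center');print([(x['uv'],x['score'],onz(g,x['uv'],.108)) for x in r[:2]])
for z in (.108,):print(proj(f,[*s['position'][:2],z]))
```

```text
6.15 [0.44861054 0.27807066 0.10553576] [3.14098680e+00 2.42537397e-04 1.10920698e+00] [-0.21617944 -0.48873999  0.24369688] 0.04606366746382225
[([273.3, 217.6], 0.58, array([0.44333746, 0.27714821, 0.        ]))]
[([278.2, 278.2], 0.63, array([0.4490639 , 0.27974837, 0.108     ]))]
[]
[279.01279047 281.86714101]
```

View pics/w2.png

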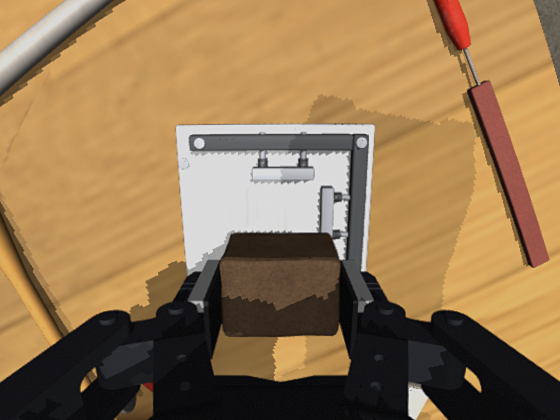

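The wrist view shows the plate's +y edge from (177,126) to (375,125), the left stop bar's front edge near row 180 (columns 252–314), the far bar's left edge near column 321 (rows 186–235), and the block held square to them. I turn these into jig-frame numbers.

Run:
```python
from h import *
s=telemetry.observe();f=grab('wrist')
q=lambda uv,z:onz(f,uv,z)
A=q((177,126),.008);B=q((375,125),.008);d=B-A
print('edge',np.hypot(*d[:2]),np.arctan2(d[1],d[0]))
y=np.arctan2(d[1],d[0]);X=np.array([np.cos(y),np.sin(y),0]);Y=np.array([-X[1],X[0],0])
O1=(A+B)/2-.065*Y;print('O from edge',O1)
S=[(253,179.5),(314,179)];Fp=[(321,187),(320.5,232)]
rS=[q((191,151),.018),q((350,150),.018)]; rF=[q((351,160),.018),q((346,265),.018)]
for O in (O1,np.array([.4447,.275,0])):
    t=lambda P:np.round([(P-O)@X*1e3,(P-O)@Y*1e3],1)
    print('left bar',[t(q(u,.018)) for u in S],'far',[t(q(u,.018)) for u in Fp],'railY',[t(p) for p in rS],'railX',[t(p) for p in rF],'tcp',t(s['position']),'holes',t(q((199,143),.018)),t(q((362,143),.018)))
T=[(220,258),(339,258),(337,334),(225,336)]
zt=s['position'][2]-.0155+.035
P=np.array([q(u,zt) for u in T]);print(P.mean(0),[ (round(np.hypot(*(P[(i+1)%4]-P[i])[:2]),4),round(np.arctan2(*(P[(i+1)%4]-P[i])[1::-1]),3)) for i in range(4)])
print(s['position'],s['tool_rot'])
```

```text
edge 0.12797070867786112 -0.4563773520761273
O from edge [0.44476894 0.27618288 0.008     ]
left bar [array([-14.8,  31.4]), array([24.2, 31.5])] far [array([28.8, 26.3]), array([29.2, -4.2])] railY [array([-53.4,  49.8]), array([46.5, 49.9])] railX [array([47.4, 43.6]), array([ 47.4, -28.1])] tcp [2.  3.8] holes [-48.1  54.7] [53.9 54.3]
left bar [array([-15.2,  32.5]), array([23.7, 32.6])] far [array([28.3, 27.4]), array([28.8, -3.1])] railY [array([-53.9,  50.9]), array([46., 51.])] railX [array([46.9, 44.7]), array([ 46.9, -27. ])] tcp [1.5 4.9] holes [-48.5  55.8] [53.4 55.4]
[0.44938599 0.27994869 0.12480216] [(np.float64(0.0434), np.float64(-0.461)), (np.float64(0.0321), np.float64(-2.007)), (np.float64(0.0439), np.float64(2.701)), (np.float64(0.033), np.float64(1.119))]
[0.44819093 0.27871108 0.10530216] [3.14153322e+00 1.10115720e-04 1.10980150e+00]
```

Call:
apply_moves --pt "0 -0.2 0.7 0" --pt "0 -0.3 2 0" --pt "0 -0.3 3.5 0" --pt "0 -0.3 5 0" --pt "0 -0.3 6.2 0" --pt "0 -0.3 7 0" --pt "0 -0.3 7.4 0" --pt "0 -0.3 7.7 0" --pt "0 -0.3 7.7 0" --pt "0 -0.3 7.7 0"

```text
clock: 7.28
position: [0.4454, 0.2808, 0.0287]
tool_rot: [3.141, -0.0, 1.111]
force: [0.1, 0.4, -0.6]
grip_width: 0.0464
```

Call:
apply_moves --pt "0 0 0.05 0" --pt "0 0 0.1 0" --pt "0 0 0.15 0" --pt "0 0 0.2 0" --pt "0 0 0.25 0" --pt "0 0 0.3 0" --pt "0 0 0.3 0" --pt "0 0 0.3 0" --pt "0 0 0.3 0" --pt "0 0 0.3 0"

```text
clock: 8.12
position: [0.4452, 0.2806, 0.0253]
tool_rot: [3.142, -0.0, 1.111]
force: [0.4, -0.5, -0.2]
grip_width: 0.0462
```

Call:
apply_moves --pt "0 0 0.03 0" --pt "0 0 0.06 0" --pt "0 0 0.09 0" --pt "0 0 0.12 0" --pt "0 0 0.15 0" --pt "0 0 0.15 0" --pt "0 0 0.15 0" --pt "0 0 0.15 0" --pt "0 0 0.15 0" --pt "0 0 0.15 0"

```text
clock: 8.95
position: [0.4452, 0.2806, 0.0243]
tool_rot: [3.141, -0.0, 1.111]
force: [-2.9, -2.7, 15.7]
grip_width: 0.0458
```

Call:
apply_moves --pt "0 0 -0.03 0" --pt "0 0 -0.05 0" --pt "0 0 -0.05 0" --pt "0 0 -0.05 0" --pt "0 0 -0.05 0" --pt "0 0 -0.05 0" --pt "0 0 -0.05 0" --pt "0 0 -0.05 0" --pt "0 0 -0.05 0" --pt "0 0 -0.05 0"

```text
clock: 9.78
position: [0.4452, 0.2806, 0.0244]
tool_rot: [3.142, -0.0, 1.111]
force: [-0.9, 0.1, 5.3]
grip_width: 0.0459
```

Run:
```python
from h import *
s=telemetry.observe();f=grab('wrist');save(f,'w3.png');print(s['clock'],s['position'],s['tool_rot'],s['force'],s['grip_width'])
y=-.458;X=np.array([np.cos(y),np.sin(y),0]);Y=np.array([-X[1],X[0],0]);print(s['force']@X,s['force']@Y)
```

```text
9.7833 [0.44518669 0.28062754 0.02438825] [ 3.14152989e+00 -6.32297322e-05  1.11079491e+00] [-0.88589023  0.05298601  5.25832833] 0.04585667793358551
-0.8180171800355254 -0.3441756987317398
```

View pics/w3.png

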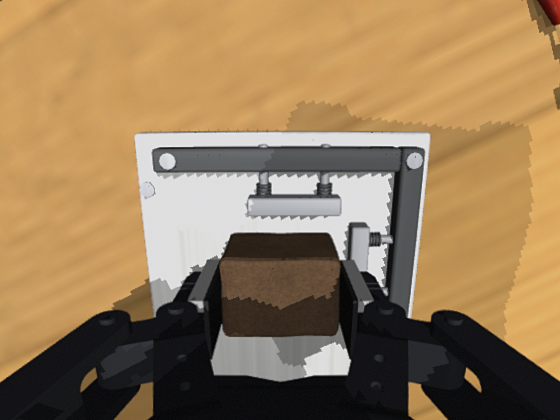

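The block is seated with about 5 N down. The left bar's front edge is near row 215, the far bar's left edge near column 349, and the block's +y bottom edge near row 233. I compute the gaps.

Run:
```python
from h import *
s=telemetry.observe();f=grab('wrist')
q=lambda uv,z:onz(f,uv,z)
A=q((135,133),.008);B=q((430,133),.008);d=B-A;y=np.arctan2(d[1],d[0]);print('edge',np.hypot(*d[:2]),y)
X=np.array([np.cos(y),np.sin(y),0]);Y=np.array([-X[1],X[0],0]);p=s['position']
t=lambda uv,z:np.round([(q(uv,z)-p)@X*1e3,(q(uv,z)-p)@Y*1e3],1)
print('rel TCP: left bar',t((248,215),.018),t((340,215),.018),'far',t((349,225),.018),t((349,255),.018),'rails',t((160,172),.018),t((390,172),.018),t((397,180),.018),t((390,300),.018))
print('block +y bottom',t((233,233),.008),t((330,233),.008),'top',[t(u,.043) for u in [(220,259),(340,259),(338,334),(225,336)]])
c=f['color'];print(c[190:245,290].sum(1).tolist());print(c[235,335:365].sum(1).tolist())
```

```text
edge 0.12794817157150992 -0.45974826806693947
rel TCP: left bar [-13.2  26.9] [26.  26.9] far [30.1 22.4] [30.8  8.6] rails [-49.4  45.5] [46.1 45.4] [49.3 42.1] [ 51.1 -13.8]
block +y bottom [-21.2  15.5] [23.5 15.4] top [array([-21.6,  17.2]), array([22.5, 17.2]), array([ 23.3, -14.8]), array([-21.3, -15.7])]
[668, 671, 682, 623, 397, 213, 206, 226, 396, 505, 565, 579, 574, 569, 566, 558, 558, 553, 548, 541, 535, 529, 524, 523, 509, 413, 365, 385, 548, 621, 663, 670, 670, 667, 669, 669, 667, 668, 668, 668, 676, 693, 534, 262, 90, 91, 106, 107, 105, 106, 101, 105, 107, 105, 104]
[669, 667, 667, 669, 670, 667, 667, 669, 673, 685, 584, 374, 336, 248, 115, 105, 186, 341, 472, 533, 536, 534, 535, 541, 547, 550, 555, 553, 556, 555]
```

Call:
apply_moves --pt "0.1 0.08 0 0" --pt "0.2 0.16 0 0" --pt "0.3 0.24 0 0" --pt "0.4 0.32 0 0" --pt "0.5 0.4 0 0" --pt "0.6 0.48 0 0" --pt "0.7 0.56 0 0" --pt "0.8 0.6 0 0" --pt "0.8 0.6 0 0" --pt "0.8 0.6 0 0"

```text
clock: 10.72
position: [0.454, 0.285, 0.0244]
tool_rot: [-3.141, 0.0, 1.111]
force: [-1.8, -0.5, 7.0]
grip_width: 0.0458
```

Call:
apply_moves --pt "0.05 0.05 0 0" --pt "0.1 0.1 0 0" --pt "0.15 0.15 0 0" --pt "0.2 0.2 0 0" --pt "0.25 0.25 0 0" --pt "0.3 0.3 0 0" --pt "0.35 0.35 0 0" --pt "0.4 0.4 0 0" --pt "0.4 0.4 0 0" --pt "0.4 0.4 0 0"

```text
clock: 11.55
position: [0.4578, 0.2865, 0.0244]
tool_rot: [-3.14, 0.003, 1.111]
force: [-14.0, -4.8, 18.4]
grip_width: 0.0461
```

```bash
cat > m.py <<'E'
from h import *
import sys
s=telemetry.observe();f=grab('wrist');save(f,sys.argv[1]);print(s['clock'],s['position'],s['tool_rot'],s['force'],s['grip_width'])
y=-.459;X=np.array([np.cos(y),np.sin(y),0]);Y=np.array([-X[1],X[0],0]);print('F jig x,y',s['force']@X,s['force']@Y)
p=s['position']-np.array([.44518669,.28062754,0]);print('moved mm',p@X*1e3,p@Y*1e3)
E
python3 m.py w4.png
```

```text
11.55 [0.45780203 0.28648615 0.0243669 ] [-3.14005878e+00  2.57167857e-03  1.11122135e+00] [-14.02080459  -4.83147401  18.42182742] 0.046070728991738995
F jig x,y -10.429001780693516 -10.54334028050822
moved mm 8.71393285349851 10.841467795546246
```

View pics/w4.png

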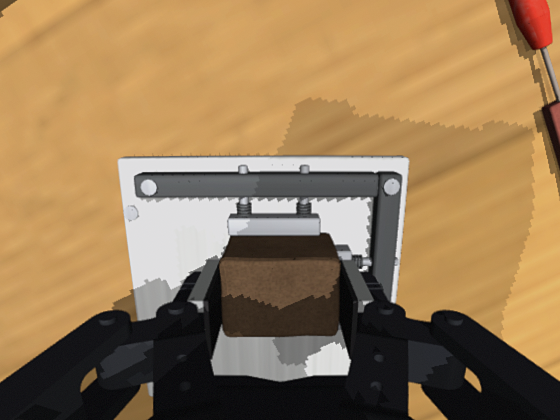

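Call:
apply_moves --pt "0 0 -0.02 0" --pt "0 0 -0.04 0" --pt "0 0 -0.05 0" --pt "0 0 -0.05 0" --pt "0 0 -0.05 0" --pt "0 0 -0.05 0" --pt "0 0 -0.05 0" --pt "0 0 -0.05 0" --pt "0 0 -0.05 0" --pt "0 0 -0.05 0"

```text
clock: 12.43
position: [0.4583, 0.2865, 0.0244]
tool_rot: [-3.14, 0.002, 1.111]
force: [-7.4, -3.1, 4.5]
grip_width: 0.046
```

```bash
python3 m.py w5.png
python3 - <<'E'
import cv2
c=cv2.imread('pics/w5.png')[150:290,200:420]
cv2.imwrite('pics/w5c.png',cv2.resize(c,None,fx=3.6,fy=3.6,interpolation=cv2.INTER_CUBIC))
E
```

```text
12.4333 [0.4582705  0.28646053 0.02443738] [-3.14033736e+00  2.09497768e-03  1.11100320e+00] [-7.38204634 -3.10124963  4.53143886] 0.0459984338455499
F jig x,y -5.243960668159616 -6.050887043901799
moved mm 9.145266838359023 11.026056393074759
```

View pics/w5c.png

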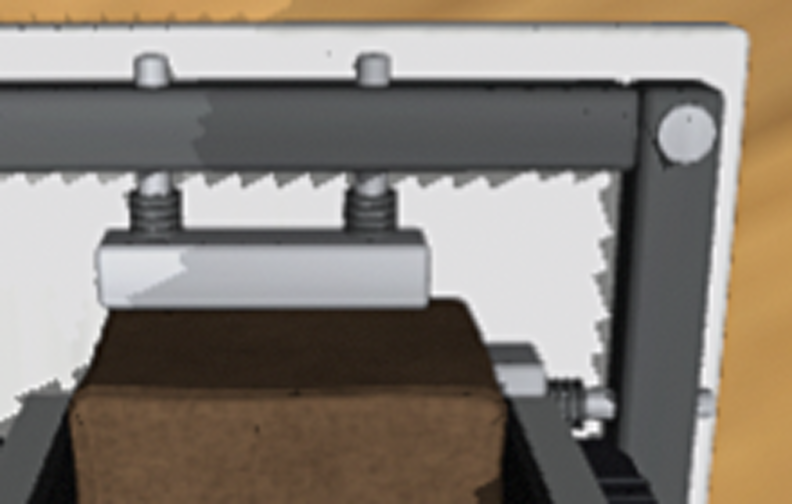

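Run:
```python
from h import *
s=telemetry.observe();f=grab('wrist')
y=-.459;X=np.array([np.cos(y),np.sin(y),0]);Y=np.array([-X[1],X[0],0]);p=s['position']
t=lambda u,v,z=.018:np.round([(onz(f,(u/3.6+200-.4,v/3.6+150-.4),z)-p)@X*1e3,(onz(f,(u/3.6+200-.4,v/3.6+150-.4),z)-p)@Y*1e3],1)
print('railY',t(300,168),'bar back',t(300,242),'front',t(300,307),'railX',t(637,170),t(628,380),'bar right',t(546,380),'bar +y end back/top',t(540,365))
print('pegs +y rear', s['clock'])
```

```text
railY [ 1.7 35.1] bar back [ 1.7 26.1] front [ 1.7 17.9] railX [41.2 34.8] [42.   8.4] bar right [31.8  8.4] bar +y end back/top [31.  10.4]
pegs +y rear 12.4833
```

Deflection estimates so far are about 1.9 mm (left) and 0.8 mm (far), so I push a little further.

Call:
apply_moves --pt "0.02 0.03 0 0" --pt "0.04 0.06 0 0" --pt "0.06 0.09 0 0" --pt "0.08 0.12 0 0" --pt "0.1 0.15 0 0" --pt "0.12 0.18 0 0" --pt "0.14 0.21 0 0" --pt "0.16 0.24 0 0" --pt "0.16 0.24 0 0" --pt "0.16 0.24 0 0"

```text
clock: 13.37
position: [0.4604, 0.2867, 0.0244]
tool_rot: [-3.14, 0.003, 1.111]
force: [-12.0, -2.7, 10.5]
grip_width: 0.0458
```

```bash
python3 m.py w6.png
python3 - <<'E'
import cv2
c=cv2.imread('pics/w6.png')[150:290,200:420]
cv2.imwrite('pics/w6c.png',cv2.resize(c,None,fx=3.6,fy=3.6,interpolation=cv2.INTER_CUBIC))
E
```

```text
13.3667 [0.46035768 0.28667255 0.02443799] [-3.13959774  0.0031968   1.11121023] [-11.97714803  -2.71772208  10.46846251] 0.0458468852024979
F jig x,y -9.533373524616543 -7.742924357397514
moved mm 10.922479724199903 12.1408606610587
```

View pics/w6c.png

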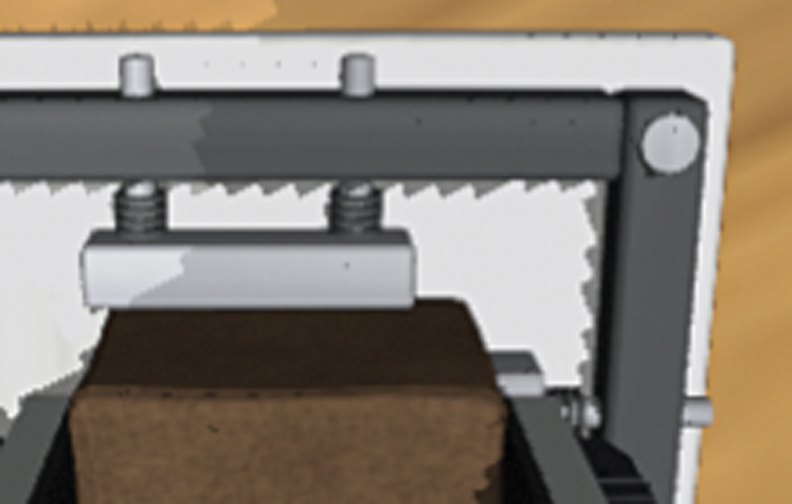

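Left is now about 3.1 mm and far about 2.5 mm by the rail-to-bar gaps. One small final nudge follows, easing the down force.

Call:
apply_moves --pt "0.01 0.02 0 0" --pt "0.02 0.04 0 0" --pt "0.03 0.06 0 0" --pt "0.04 0.08 -0.01 0" --pt "0.05 0.1 -0.02 0" --pt "0.06 0.12 -0.02 0" --pt "0.06 0.12 -0.02 0" --pt "0.06 0.12 -0.02 0" --pt "0.06 0.12 -0.02 0" --pt "0.06 0.12 -0.02 0"

```text
clock: 14.25
position: [0.4616, 0.2867, 0.0245]
tool_rot: [-3.139, 0.003, 1.111]
force: [-11.8, -2.8, 6.4]
grip_width: 0.0456
```

```bash
python3 m.py w7.png
python3 - <<'E'
import cv2
c=cv2.imread('pics/w7.png')[150:290,200:420]
cv2.imwrite('pics/w7c.png',cv2.resize(c,None,fx=3.6,fy=3.6,interpolation=cv2.INTER_CUBIC))
E
```

```text
14.25 [0.46161788 0.2866563  0.02449751] [-3.13943374  0.00330849  1.11121201] [-11.82256825  -2.77375912   6.37569214] 0.0456180279962618
F jig x,y -9.369966055991116 -7.724674476472023
moved mm 12.059442308015337 12.68462874509778
```

View pics/w7c.png

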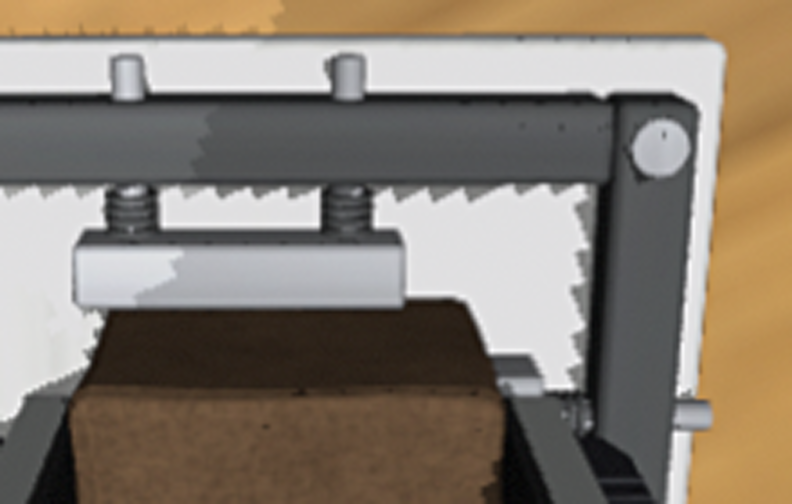

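The last view gives rail-to-bar gaps of about 7.4 mm (left) and 7.5 mm (far), so both bars are near 3.5 mm. The block looks flat, square and still gripped, so I hand it in.

Run:
```python
from h import *
print(workorder.job_done()); s=telemetry.observe();print(s['clock'],s['position'],s['force'],s['grip_width'])
```

```text
the job is handed in; nothing more can be done
None
the job is handed in; nothing more can be done
```

I put the charcoal block on the jig plate, square with it, pressed it into the corner against both stops and handed the job in at about 14.3 s with the block still gripped. No verdict was reported, and no state could be read after hand-in.

Last checks before hand-in:
- **Stops:** the wrist picture put both bars at about 3.5 mm of their 8 mm travel (left 3.6 mm, far 3.5 mm), good to perhaps 1 mm.
- **Squareness and tilt:** the tool was square with the jig to within about 0.01 rad and tilted about 0.004 rad. The block looked flat and square in the picture.
- **Grip and down force:** the opening was 45.6 mm, and the down force was about 6 N. It peaked at about 18 N while pressing.
- **Height:** I judged it only from touching the plate. The tool height stayed steady at 24.4 to 24.5 mm from seating onwards.
- **Magnesia block:** I took no final picture of it, but the carrying path passed about 8 cm to the side of it, with the charcoal carried well above its height.

One disagreement: the wrist forces were 9.4 N (far) and 7.7 N (left), more than the roughly 3.7 N per stop that 3.5 mm of spring should give. Friction on the plate may account for part of it, but I did not settle it. The highest wrist reading along either stop direction was about 10.5 N, well under the 20 N limit.

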